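# Set out the sharpening stones from coarse to fine

## Robot

A 6-joint arm with a two-finger parallel gripper is mounted at the origin on the work surface. World frame = base frame: x ahead of the robot, y to its left, z up, the work surface at z = 0. Lengths are in m, angles in rad, forces in N, time in s.
With the tool pointing down it reaches from about 0.375 to 0.925 m from the base axis. Payload 5.7 kg.
Tool frame: the origin (TCP) lies at the very end of the fingers, on their centre line; the grasp point (between the pads) lies behind it (manip.hold_point_z is the z of the grasp point in the tool frame, in m); z points along the fingers, y is the line along which they close (so a half turn about z gives the same grasp; the last joint's range is limited). The gripper opens to 85 mm and grips with 20 to 120 N. Pads are 22 mm wide; open, the fingers measure 114 mm over their backs; the gripper's body (76 mm by 85 mm) begins 54 mm behind the grasp point. The pads swing forward as they close: fully open they stand 13 mm farther back than shut.
Start: joints at [-1.26, 0.359, 1.51, -0, 1.272, -0.115], TCP at [0.248, -0.546, 0.231] pointing down, gripper open.
Joint ranges: [-2.97, 2.97], [-1.01, 2.36], [0.21, 2.38], [-0.96, 4.11], [0.2, 2.71], [-2.98, 2.98]. Speed limits (rad/s): [2.39, 2.39, 3.14, 3.14, 3.14, 3.14].

## Interface

Orientations are given as [roll, pitch, yaw] about the fixed x, y, z axes, in that order (R = Rz(yaw) Ry(pitch) Rx(roll)).
In Python, from workcell import manip, camera, calibration, hand_in gives the robot as it stands.
- The arm moves only by the shell command python3 -m handwheel 'ROWS' [FORCE]. ROWS is JSON, a list that holds one entry, the list of rows, each a list of 7 numbers: the finger opening in m, from 0 to 0.0854, then the shift along the world's x, y, z in m, then the turn, a rotation vector about the world's x, y, z in degrees. In form: [[[claw, dx, dy, dz, ax, ay, az], ...]]. A call has 1 to 12 rows; each row is the pose to reach, as a shift and turn from the pose commanded when the call began; what a row does not reach only later rows make up. A row lasts 1/12 s, in which the tool goes at most 41.7 mm and 7.16 degrees, less where a joint would pass 70% of its speed; a pose out of reach is approached as far as the arm can. A call with a gripper value outside its range is refused whole. The fingers move at their own pace and stop on an object; FORCE is the grip in N (left out, the last holds). Time passes only in rows, so rows that repeat a pose let the fingers close. It gives the time, the measured TCP pose, the force, the opening and the grip force at its end, in the units of the state.
- manip.observe(): the state, without advancing time (a new reading comes with each control period).
- camera(name): name is "scene" or "top" or "wrist"; returns the picture (480x640x3 uint8, blue, green, red); there is no depth.
- calibration(name): a dict with "K" (3x3 intrinsics, pixels), "view" (4x4, takes a point from world to camera coordinates); the wrist camera has in their place "mount" (4x4, takes a point from camera to tool coordinates, whose origin is the TCP and whose axes are the flange's). Camera axes: x right, y up, looking along -z (the intrinsics and any distortion apply to the point x, -y, -z); pixel columns grow to the right and rows downward; lengths in m; the calibration is good to about 2 mm. A picture is of the moment at which its call begins: read the wrist's pose just before it. calibration takes no time and is no camera call.
- hand_in(): hands the job in; it is judged then, once.
The state is a dict: "time": time; "joint_pos": joint angles; "dq": joint speeds; "effort": joint torques, N m; "ee_pos": TCP position; "eef_rot": TCP orientation; "ft_force": force on the tool from outside, world axes, zero at the start; "moment": the same for the moment, N m; "width": finger opening in m; "gripper_force": force on a finger pad.
Only numpy, scipy, OpenCV 4.12 (cv2) and the standard library are available. Lean on these libraries where they do the work, as an engineer would, in place of code of your own. Each camera call takes 0.05 s, during which the arm holds its last target. There are 200 camera calls.

## Task

Set the four sharpening stones out on the sharpening board in working order, from darkest (coarse) to palest (fine), so that the white one ends up next to the leather strop, then grey, then brown, and the black one next to the oil bottle. Lay each stone flat, centred and square on its own rubber pad and put it down rather than letting it drop; leave the strop and the oil bottle as they are.

Things in the scene. Friction and masses are not known exactly. Their poses are not given: they have to be found in the camera images.
- stone_black: Black, the coarsest, sharpening stone, a slab 80 (x, long) x 34 (y) x 26 mm (z) lying flat, about 0.18 kg, loose on the bench. Origin: centre of its underside; x runs along its length, z up. Both ends are alike. Stones may lie turned either way by up to 0.8 rad.
- stone_brown: Rusty-brown, medium, sharpening stone, a slab 80 (x, long) x 34 (y) x 26 mm (z) lying flat, about 0.18 kg, loose on the bench. Origin: centre of its underside; x runs along its length, z up. Both ends are alike. Stones may lie turned either way by up to 0.8 rad.
- stone_grey: Mid-grey, fine, sharpening stone, a slab 80 (x, long) x 34 (y) x 26 mm (z) lying flat, about 0.18 kg, loose on the bench. Origin: centre of its underside; x runs along its length, z up. Both ends are alike. Stones may lie turned either way by up to 0.8 rad.
- stone_white: White, the finest, sharpening stone, a slab 80 (x, long) x 34 (y) x 26 mm (z) lying flat, about 0.18 kg, loose on the bench. Origin: centre of its underside; x runs along its length, z up. Both ends are alike. Stones may lie turned either way by up to 0.8 rad.
- pad_a: One of four alike green rubber pads fixed in a straight row on a dark wooden board, 76 mm apart. 92 (x) x 46 (y) x 3 mm; origin: centre of its underside, 12 mm above the bench (a stone on it has its underside at 15 mm). x: across the row, as a stone's length must lie; y: along the row. The letters do not give the order, which changes: count the pads from the strop.
- pad_b: One of four alike green rubber pads fixed in a straight row on a dark wooden board, 76 mm apart. 92 (x) x 46 (y) x 3 mm; origin: centre of its underside, 12 mm above the bench (a stone on it has its underside at 15 mm). x: across the row, as a stone's length must lie; y: along the row. The letters do not give the order, which changes: count the pads from the strop.
- pad_c: One of four alike green rubber pads fixed in a straight row on a dark wooden board, 76 mm apart. 92 (x) x 46 (y) x 3 mm; origin: centre of its underside, 12 mm above the bench (a stone on it has its underside at 15 mm). x: across the row, as a stone's length must lie; y: along the row. The letters do not give the order, which changes: count the pads from the strop.
- pad_d: One of four alike green rubber pads fixed in a straight row on a dark wooden board, 76 mm apart. 92 (x) x 46 (y) x 3 mm; origin: centre of its underside, 12 mm above the bench (a stone on it has its underside at 15 mm). x: across the row, as a stone's length must lie; y: along the row. The letters do not give the order, which changes: count the pads from the strop.
- strop: Strop: dark wooden block with a tan leather top, 130 (x) x 45 (y) x 22 mm, loose, lying just beyond one end of the board, on either the left or the right, parallel to the pads. Its centre is 98 mm from the centre of the nearest pad. Origin: centre of its underside. Leave it where it is.
- oil: Honing-oil bottle: yellow, 42 mm across, 94 mm tall with a black cap and red nozzle, standing loose just beyond the other end of the board, 98 mm from the centre of the nearest pad. Origin: centre of its underside. Leave it standing where it is.
Mind the look-alikes: they are no part of the job. Leave any yellow look-alike of the stone_black alone.

How it is judged:
By the outcome, as a careful person would: the job done as asked, in the order asked, and still so for the second after the job is handed in, with the robot touching nothing.
It also fails if it takes over 112 s, if anything falls off the work surface, if the arm or the gripper's body presses on something with over 40 N, if the wrist force passes 120 N, or if a joint passes its speed limit or range.

## Working session

There is one attempt and no reset: what is moved stays moved. The work goes in short steps, Python scripts to look and compute and a shell command to move; the robot and the scene stay as the last step left them, time stands still between calls to the robot, and variables do not carry over. Pictures are saved under pics/ and viewed, at most 14 in all, crops included, and the job is handed in when it is done.

```bash
mkdir -p pics; ls; python3 - <<'E'
from workcell import manip,camera,calibration
import cv2
print(manip.observe(), manip.hold_point_z)
for n in("top","scene"):
    cv2.imwrite(f"pics/{n}0.png",camera(n)); c=calibration(n); print(n,c)
print(calibration("wrist"))
E
```

```text
pics
{'time': 0.0, 'joint_pos': array([-1.26008733e+00,  3.59508915e-01,  1.51147703e+00,  7.74218994e-06,
        1.27244807e+00, -1.15080366e-01]), 'dq': array([-0.00099484, -0.00057021, -0.00078062, -0.00020752,  0.00044452,
        0.0005857 ]), 'effort': array([-8.07454762e-04, -5.27627277e+01, -2.78621668e+01, -2.10984085e-04,
        1.31434275e-02, -6.59989993e-06]), 'ee_pos': array([ 0.24761888, -0.54576701,  0.23043426]), 'eef_rot': array([-3.13976431e+00, -2.18784833e-04,  4.25786876e-01]), 'ft_force': array([-0.37795655, -0.31525307,  0.57512718]), 'moment': array([0.06847484, 0.01054672, 0.03788782]), 'gripper_force': 0.0, 'width': 0.08523080737265602} -0.0187
top {'K': array([[611.91821483,   0.        , 310.5245403 ],
       [  0.        , 611.91821483, 237.86485889],
       [  0.        ,   0.        ,   1.        ]]), 'view': array([[ 0.00646314, -0.99990787, -0.01193641,  0.01748329],
       [ 0.99099248,  0.0048079 ,  0.13383118, -0.54125474],
       [-0.13376146, -0.01269386,  0.99093226, -1.12049111],
       [ 0.        ,  0.        ,  0.        ,  1.        ]])}
[... 233 characters left out ...]
2],
       [-0.35097782,  0.42283103,  0.83548099,  0.14001935],
       [ 0.52679397, -0.64849073,  0.54949785, -1.36349568],
       [ 0.        ,  0.        ,  0.        ,  1.        ]])}
{'K': array([[338.89925744,   0.        , 322.98946683],
       [  0.        , 338.89925744, 240.01353004],
       [  0.        ,   0.        ,   1.        ]]), 'mount': array([[ 1.47330697e-04,  9.47111327e-01,  3.20905145e-01,
         8.20239044e-02],
       [ 9.99999939e-01, -2.41452926e-04,  2.53508288e-04,
        -7.35509345e-04],
       [ 3.17584057e-04,  3.20905088e-01, -9.47111305e-01,
        -1.43212114e-01],
       [ 0.00000000e+00,  0.00000000e+00,  0.00000000e+00,
         1.00000000e+00]])}
```

View pics/top0.png

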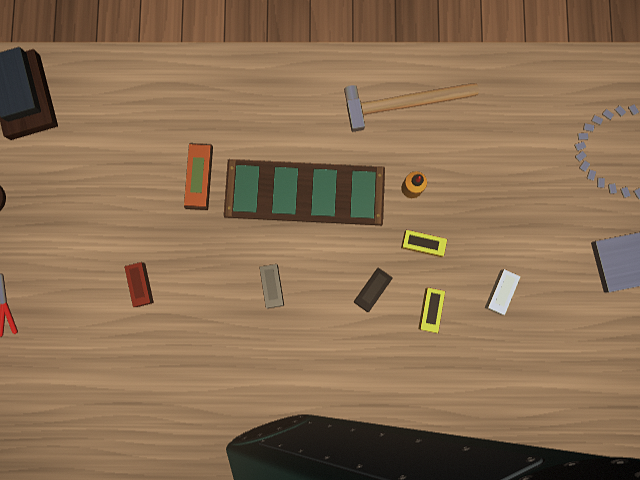

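View pics/scene0.png

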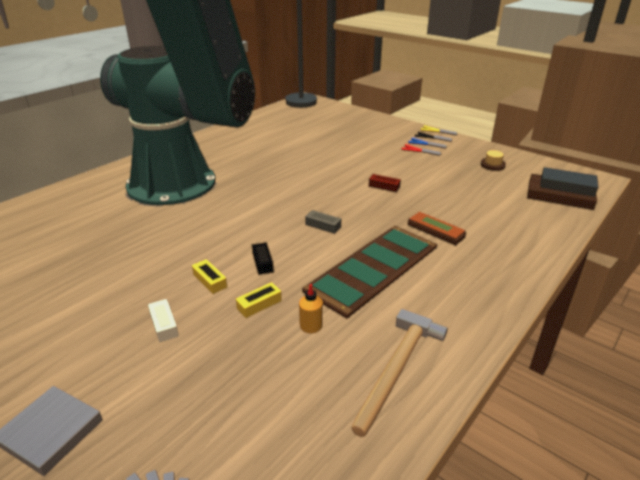

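Top view, strop at left (198,176), pads at about (246,189), (285,190), (324,192) and (363,194), oil at (415,184). Stones: brown (138,285), grey (272,286), black (373,290), white (503,292). The two yellow-framed ones are look-alikes. I'll fit the poses next.

```bash
cat > h.py <<'E'
import numpy as np,cv2
from scipy.optimize import minimize
from workcell import manip,camera,calibration
from scipy.spatial.transform import Rotation as R
def cam(name,st=None):
    c=calibration(name)
    if name!="wrist": return c["K"],c["view"]
    T=np.eye(4);T[:3,:3]=R.from_euler("xyz",st["eef_rot"]).as_matrix();T[:3,3]=st["ee_pos"]
    return c["K"],np.linalg.inv(T@c["mount"])
def proj(P,K,V):
    p=np.c_[P,np.ones(len(P))]@V.T; q=np.c_[p[:,0],-p[:,1],-p[:,2]]@K.T
    return q[:,:2]/q[:,2:]
def unproj(uv,z,K,V):
    d=np.linalg.inv(K)@[uv[0],uv[1],1]; d=V[:3,:3].T@(d*[1,-1,-1]); c=-V[:3,:3].T@V[:3,3]
    return c+d*(z-c[2])/d[2]
def box(x,y,a,s,z0):
    g=np.array([[i,j,k] for i in(-.5,.5) for j in(-.5,.5) for k in(0,1)])*s
    c,n=np.cos(a),np.sin(a)
    return np.c_[x+c*g[:,0]-n*g[:,1],y+n*g[:,0]+c*g[:,1],z0+g[:,2]]
def fit(mask,uv,s,z0,a0s,K,V,sh=4):
    """IoU-type fit of projected box silhouette to a 0/1 mask"""
    m=mask.astype(np.float32); m=cv2.GaussianBlur(m,(0,0),1)
    p0=unproj(uv,z0+s[2]/2,K,V)
    def cost(p):
        im=np.zeros(m.shape,np.uint8)
        h=cv2.convexHull(proj(box(p[0]/1e3,p[1]/1e3,p[2]/50,s,z0),K,V).astype(np.float32))
        cv2.fillConvexPoly(im,np.round(h*256).astype(np.int32),255,cv2.LINE_AA,8)
        return float(((cv2.GaussianBlur(im,(0,0),1)/255.-m)**2).sum()/m.sum())
    best=min((minimize(cost,[p0[0]*1e3,p0[1]*1e3,a*50],method="Nelder-Mead",options=dict(initial_simplex=np.array([p0[0]*1e3,p0[1]*1e3,a*50])+np.array([[0,0,0],[8,0,0],[0,8,0],[0,0,8]]))) for a in a0s),key=lambda r:r.fun)
    return best.x/[1e3,1e3,50],best.fun
def grab(img,rect):
    m=np.zeros(img.shape[:2],np.uint8);cv2.grabCut(img,m,rect,np.zeros((1,65)),np.zeros((1,65)),6,cv2.GC_INIT_WITH_RECT)
    m=((m==1)|(m==3)).astype(np.uint8)
    n,l,s,_=cv2.connectedComponentsWithStats(m); return (l==1+s[1:,4].argmax()).astype(np.uint8)
E
python3 - <<'E'
from h import *
im=cv2.imread("pics/top0.png");K,V=cam("top");o=cv2.resize(im,None,fx=4,fy=4,interpolation=2)
S=(.08,.034,.026)
for n,u in dict(brown=(138,285),grey=(272,286),black=(373,290),white=(503,292)).items():
    m=grab(im,(u[0]-27,u[1]-30,54,60))
    p,f=fit(m,u,S,0,(-.6,-.2,.2,.6),K,V);print(n,p.round(4),round(f,3),m.sum())
    h=cv2.convexHull(proj(box(*p,S,0),K,V).astype(np.float32))
    cv2.polylines(o,[np.int32(h*4+1.5)],1,(255,0,255),1)
g=cv2.cvtColor(im,cv2.COLOR_BGR2HSV);gm=cv2.inRange(g,(60,80,40),(90,255,255))
for u in((246,189),(285,190),(324,192),(363,194)):
    m=np.zeros_like(gm);m[u[1]-32:u[1]+32,u[0]-19:u[0]+19]=1;m=(m*gm>0).astype(np.uint8)
    p,f=fit(m,u,(.092,.046,.0001),.015,(0,),K,V);print("pad",p.round(4),round(f,3))
    h=cv2.convexHull(proj(box(*p,(.092,.046,.0001),.015),K,V).astype(np.float32))
    cv2.polylines(o,[np.int32(h*4+1.5)],1,(255,0,255),1)
cv2.imwrite("pics/fit.png",cv2.resize(o[560:1360,400:2200],(800,356),interpolation=cv2.INTER_AREA))
E
```

```text
brown [0.4526 0.3496 0.2508] 0.026 907
grey [0.4519 0.0954 0.1722] 0.019 808
black [ 0.4454 -0.0976 -0.6244] 0.026 783
white [ 0.4435 -0.3441 -0.428 ] 0.031 912
pad [ 0.6415  0.1476 -0.0411] 0.046
pad [ 0.6377  0.0717 -0.0443] 0.043
pad [ 0.6346 -0.004  -0.0481] 0.046
pad [ 0.6312 -0.0798 -0.038 ] 0.049
```

View pics/fit.png

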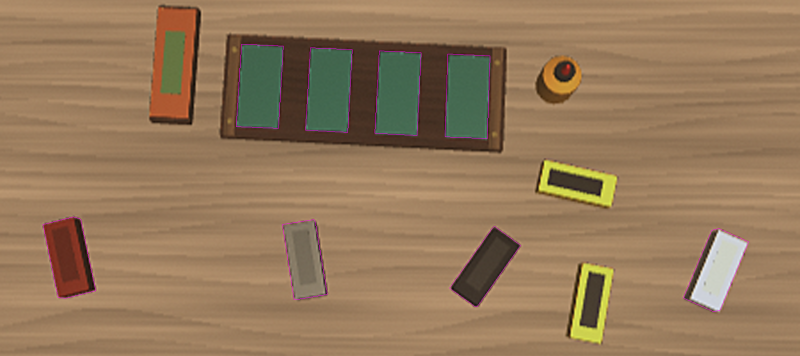

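All fits sit on the outlines, with pads 76 mm apart at yaw −0.045. White goes first: hover over it and cross-check with the wrist camera.

```bash
python3 -m handwheel '[[[0.085,0.196,0.202,-0.11,0,0,-49],[0.085,0.196,0.202,-0.11,0,0,-49],[0.085,0.196,0.202,-0.11,0,0,-49],[0.085,0.196,0.202,-0.11,0,0,-49],[0.085,0.196,0.202,-0.11,0,0,-49],[0.085,0.196,0.202,-0.11,0,0,-49],[0.085,0.196,0.202,-0.11,0,0,-49],[0.085,0.196,0.202,-0.11,0,0,-49],[0.085,0.196,0.202,-0.11,0,0,-49],[0.085,0.196,0.202,-0.11,0,0,-49]]]' 40
cat > w.py <<'E'
import sys
from h import *
n=sys.argv[1];uv=np.array([float(v) for v in sys.argv[2:5]])
st=manip.observe();im=camera("wrist");cv2.imwrite(f"pics/w_{n}.png",im);K,V=cam("wrist",st)
S=(.08,.034,.026);h=proj(box(*uv,S,0),K,V);x,y,w,hh=cv2.boundingRect(h.astype(np.float32))
x0,y0,x1,y1=max(x-18,1),max(y-18,1),min(x+w+18,638),min(y+hh+18,478)
m=grab(im,(x0,y0,x1-x0,y1-y0));p,f=fit(m,h.mean(0),S,0,(uv[2],),K,V)
print(p.round(4),round(f,3),m.sum(),"tcp",st["ee_pos"].round(4),st["eef_rot"].round(4),st["time"])
for q,c in((p,(255,0,255)),(uv,(0,255,0))):cv2.polylines(im,[np.int32(cv2.convexHull(proj(box(*q,S,0),K,V).astype(np.float32)))],1,c,1)
cv2.imwrite(f"pics/wf_{n}.png",im)
E
python3 w.py white .4435 -.3441 -.428
```

```text
time: 0.93
ee_pos: [0.4439, -0.3431, 0.1205]
eef_rot: [-3.141, 0.002, -0.426]
ft_force: [-0.1, -0.0, 0.2]
width: 0.0847
gripper_force: 0.0
[ 0.4396 -0.3434 -0.4221] 0.012 4905 tcp [ 0.4439 -0.3431  0.1205] [-3.1411e+00  1.9000e-03 -4.2600e-01] 0.9333
```

View pics/wf_white.png

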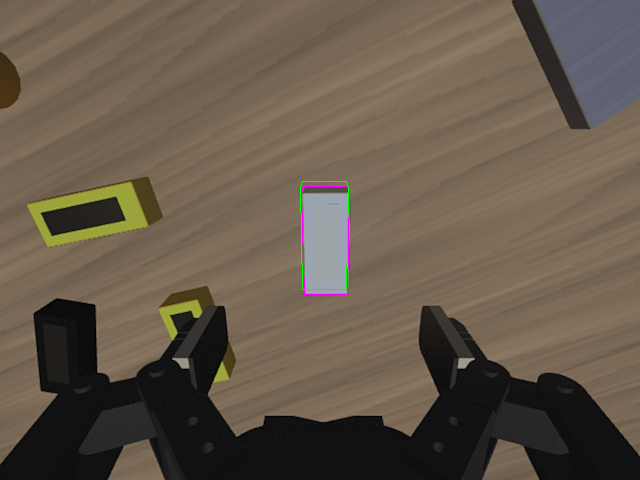

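Magenta is the wrist fit and green the top fit; they differ by about 4 mm along the stone. Using the top camera for both stone and pad cancels most of its bias. Descend and grip.

```bash
python3 -m handwheel '[[[0.085,0,-0.001,-0.04,0,0,0],[0.085,0,-0.001,-0.08,0,0,0],[0.085,0,-0.001,-0.105,0,0,0],[0.085,0,-0.001,-0.117,0,0,0],[0.085,0,-0.001,-0.117,0,0,0],[0.02,0,-0.001,-0.117,0,0,0],[0.02,0,-0.001,-0.117,0,0,0],[0.02,0,-0.001,-0.117,0,0,0],[0.02,0,-0.001,-0.117,0,0,0],[0.02,0,-0.001,-0.117,0,0,0],[0.02,0,-0.001,-0.117,0,0,0],[0.02,0,-0.001,-0.117,0,0,0]]]' 40
```

```text
time: 1.98
ee_pos: [0.4447, -0.3463, 0.0059]
eef_rot: [3.14, -0.003, -0.429]
ft_force: [-0.7, 0.3, 6.3]
width: 0.0332
gripper_force: 40.7
```

```bash
python3 -m handwheel '[[[0.02,0,0,0.03,0,0,0],[0.02,0.01,0.02,0.06,0,0,4],[0.02,0.197,0.494,0.11,0,0,22],[0.02,0.197,0.494,0.11,0,0,22],[0.02,0.197,0.494,0.11,0,0,22],[0.02,0.197,0.494,0.11,0,0,22],[0.02,0.197,0.494,0.11,0,0,22],[0.02,0.197,0.494,0.11,0,0,22],[0.02,0.197,0.494,0.11,0,0,22],[0.02,0.197,0.494,0.11,0,0,22],[0.02,0.197,0.494,0.11,0,0,22],[0.02,0.197,0.494,0.11,0,0,22]]]'
python3 -m handwheel '[[[0.02,0,0,0,0,0,0]]]' 
cat > t.py <<'E'
import sys
from h import *
# held / placed stone vs nominal pads from top camera; args: u v z0 name
E
python3 -c "
from h import *
s=manip.observe();print(s['ee_pos'].round(4),s['eef_rot'].round(4),s['time'],s['dq'].round(2))
cv2.imwrite('pics/w1.png',camera('wrist'))"
```

```text
time: 2.98
ee_pos: [0.6063, 0.0626, 0.1059]
eef_rot: [-3.142, -0.001, -0.045]
ft_force: [0.2, -2.0, -2.0]
width: 0.0329
gripper_force: 41.0
time: 3.07
ee_pos: [0.6097, 0.0675, 0.107]
eef_rot: [-3.138, -0.006, -0.041]
ft_force: [1.7, -0.6, -2.6]
width: 0.0333
gripper_force: 41.0
[0.6097 0.0675 0.107 ] [-3.138  -0.0062 -0.0408] 3.0667 [-0.08 -0.01  0.06 -0.07 -0.01 -0.09]
```

View pics/w1.png

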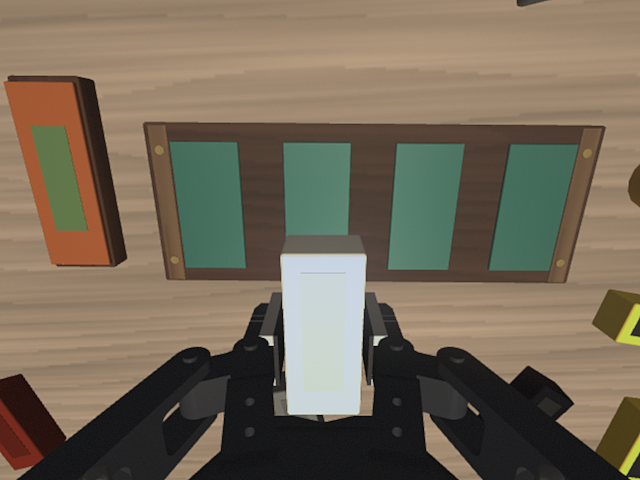

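The white stone is held square. Pads in view at about (208,205), (317,190), (430,206) and (535,207). Measure the pads and the held stone in this one image.

```bash
python3 - <<'E'
from h import *
im=cv2.imread("pics/w1.png");st=manip.observe();K,V=cam("wrist",st)
print(st["ee_pos"].round(4),st["eef_rot"].round(4))
g=cv2.cvtColor(im,cv2.COLOR_BGR2HSV);gm=(cv2.inRange(g,(60,80,40),(90,255,255))>0)
for u in((208,205),(430,206),(535,207)):
    m=np.zeros(gm.shape,bool);m[120:290,u[0]-50:u[0]+50]=1;m=(m&gm).astype(np.uint8)
    p,f=fit(m,u,(.092,.046,.0001),.015,(-.045,),K,V);print("pad",p.round(4),round(f,3))
t=st["ee_pos"];S=(.08,.034,.026)
m=np.zeros(gm.shape,np.uint8);m[225:425,275:372]=1
m=(m>0)&(im.min(2)>150); m=m.astype(np.uint8)
p,f=fit(m,(322,334),(.08,.034,.0001),t[2]-.0059+.026,(-.045,),K,V)
d=p[:2]-t[:2];a=st["eef_rot"][2]
print("stone in tool",np.round([[np.cos(a),np.sin(a)],[-np.sin(a),np.cos(a)]]@d,4),p[2]-a,f)
E
```

```text
[0.6079 0.0644 0.1062] [-3.1405 -0.0036 -0.0401]
pad [ 0.6371  0.1439 -0.0504] 0.022
pad [ 0.6297 -0.0071 -0.0359] 0.226
pad [ 0.6264 -0.0827 -0.0493] 0.018
stone in tool [-0.0057  0.0003] 0.00209508457378859 0.019815373508858182
```

```bash
rm t.py; python3 -m handwheel '[[[0.02,0.012,0.026,0,0,0,0],[0.02,0.024,0.052,0,0,0,-0.5],[0.02,0.035,0.079,-0.02,0,0,-0.5],[0.02,0.035,0.079,-0.05,0,0,-0.5],[0.02,0.035,0.079,-0.07,0,0,-0.5],[0.02,0.035,0.079,-0.07,0,0,-0.5],[0.02,0.035,0.079,-0.07,0,0,-0.5],[0.02,0.035,0.079,-0.07,0,0,-0.5]]]'
cat > held.py <<'E'
# compares held stone's underside centre with the pad under it, in one wrist image: args pad x,y (guess), bottom-below-TCP, thresholds
import sys
from h import *
n=sys.argv[1]
P=[];A=[];C=[]
for i in range(6):
    s=manip.observe();P.append(s["ee_pos"]);A.append(np.r_[(s["eef_rot"][0])%(2*np.pi),s["eef_rot"][1:]])
    im=camera("wrist")
cv2.imwrite(f"pics/h_{n}.png",im)
P=np.array(P);print("mean",P.mean(0).round(4),"sd",P.std(0).round(4),np.mean(A,0).round(4),np.std(A,0).round(4),s["time"])
E
python3 held.py white
```

```text
time: 3.78
ee_pos: [0.6415, 0.1385, 0.0361]
eef_rot: [-3.142, -0.001, -0.055]
ft_force: [0.6, 0.0, -0.9]
width: 0.0333
gripper_force: 41.1
mean [0.6421 0.1388 0.0366] sd [0.0003 0.0002 0.0003] [ 3.142e+00 -2.400e-03 -5.490e-02] [0.0002 0.0007 0.0002] 4.0333
```

View pics/h_white.png

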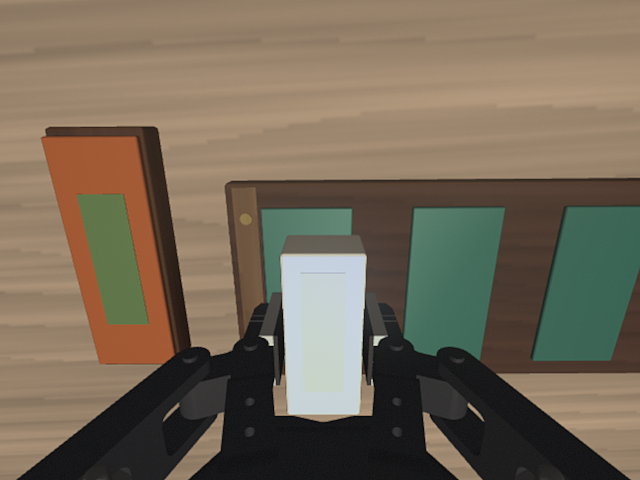

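Pad 1's far edge spans columns 262–352 while the stone spans 283–365, so the stone is too far right (−y). The arm was still swinging at the earlier picture. Measure the difference now that it's at rest.

```bash
cat > rel.py <<'E'
# rel.py image bottom_offset stone_lo stone_hi row0 : pads' far edge + visible pad 2 vs held stone top, from arm at rest
import sys
from h import *
im=cv2.imread(sys.argv[1]);st=manip.observe();K,V=cam("wrist",st);t=st["ee_pos"];a=st["eef_rot"][2]
g=cv2.cvtColor(im,cv2.COLOR_BGR2HSV);gm=(cv2.inRange(g,(60,80,40),(90,255,255))>0).astype(np.uint8)
for s in sys.argv[2:]:
    # corner u,v clicks at pad height -> world
    u=[float(x) for x in s.split(",")]
    print(s,unproj(u[:2],u[2],K,V).round(4))
print("tcp",t.round(4),a)
E
python3 - <<'E'
import cv2
im=cv2.imread("pics/h_white.png")
cv2.imwrite("pics/c1.png",cv2.resize(im[190:420,235:505],None,fx=2.9,fy=2.6,interpolation=cv2.INTER_CUBIC))
E
```

```text
(no output)
```

View pics/c1.png

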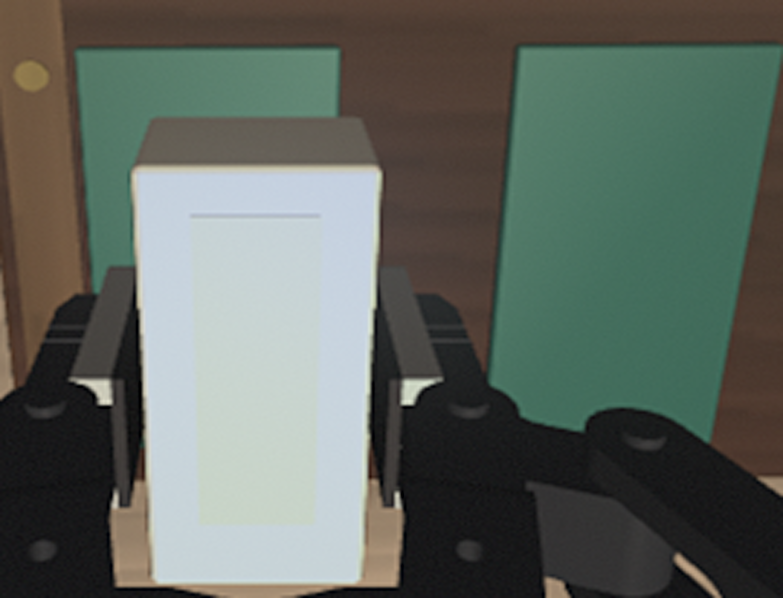

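```bash
python3 rel.py pics/h_white.png 261.6,208.5,.015 352.2,208.1,.015 413.3,207.3,.015 505,207,.015 280.9,254.6,.0567 366,254.6,.0567 288.4,413,.0567 359.1,413,.0567 287.4,235.4,.0307 359.8,235.4,.0307
```

```text
261.6,208.5,.015 [0.6859 0.1677 0.015 ]
352.2,208.1,.015 [0.6837 0.1228 0.015 ]
413.3,207.3,.015 [0.6824 0.0925 0.015 ]
505,207,.015 [0.6801 0.0471 0.015 ]
280.9,254.6,.0567 [0.6767 0.154  0.0567]
366,254.6,.0567 [0.6749 0.121  0.0567]
288.4,413,.0567 [0.5985 0.1579 0.0567]
359.1,413,.0567 [0.5967 0.1253 0.0567]
287.4,235.4,.0307 [0.6762 0.1541 0.0307]
359.8,235.4,.0307 [0.6744 0.1208 0.0307]
tcp [0.6417 0.1391 0.0362] -0.05445587052145506
```

```bash
python3 -m handwheel '[[[0.02,0.0015,0.008,0,0,0,0.4],[0.02,0.0015,0.008,0,0,0,0.4],[0.02,0.0015,0.008,-0.006,0,0,0.4],[0.02,0.0015,0.008,-0.01,0,0,0.4],[0.02,0.0015,0.008,-0.012,0,0,0.4],[0.02,0.0015,0.008,-0.014,0,0,0.4],[0.02,0.0015,0.008,-0.015,0,0,0.4],[0.02,0.0015,0.008,-0.015,0,0,0.4],[0.02,0.0015,0.008,-0.015,0,0,0.4]]]'
```

```text
time: 4.83
ee_pos: [0.6418, 0.1473, 0.021]
eef_rot: [3.142, 0.001, -0.047]
ft_force: [-3.8, -0.5, 9.3]
width: 0.0334
gripper_force: 42.6
```

In contact (9 N). Release with a limited opening, rise, and look from above.

```bash
python3 -m handwheel '[[[0.038,0,0,0,0,0,0],[0.046,0,0,0,0,0,0],[0.052,0,0,0,0,0,0],[0.052,0,0,0,0,0,0],[0.052,0,0,0.01,0,0,0],[0.052,0,0,0.03,0,0,0],[0.06,0,0,0.06,0,0,0],[0.085,-0.03,0,0.1,0,0,0],[0.085,-0.06,0.03,0.1,0,0,0],[0.085,-0.1,0.06,0.1,0,0,0],[0.085,-0.14,0.1,0.1,0,0,8],[0.085,-0.175,0.13,0.1,0,0,15]]]'
cat > chk.py <<'E'
# chk.py name padno z0 : placed stone vs pads, top camera
import sys
from h import *
n,k=sys.argv[1],int(sys.argv[2]);K,V=cam("top");im=camera("top");cv2.imwrite(f"pics/chk_{n}.png",im)
pads=[(.6414,.1478),(.6380,.0718),(.6345,-.0041),(.6311,-.0801)]
S=(.08,.034,.026);p=pads[k];uv=proj(np.array([[*p,.028]]),K,V)[0]
x,y,w,h=cv2.boundingRect(proj(box(*p,-.045,(.092,.046,.026),.015),K,V).astype(np.float32))
g=cv2.cvtColor(im,cv2.COLOR_BGR2HSV);gm=cv2.inRange(g,(60,80,40),(90,255,255))
m=np.zeros(gm.shape,np.uint8);cv2.fillConvexPoly(m,np.int32(cv2.convexHull(proj(box(*p,-.045,(.095,.05,.022),.015),K,V).astype(np.float32))),1)
m=grab(im,(x-3,y-3,w+6,h+6)) if 0 else m&(gm==0).astype(np.uint8)
m=cv2.morphologyEx(m,cv2.MORPH_OPEN,np.ones((5,5),np.uint8))
q,f=fit(m,uv,S,.015,(-.045,),K,V);d=q[:2]-p;c,s=np.cos(.045),-np.sin(.045)
print("off in pad axes mm",np.round(np.array([c*d[0]+s*d[1],-s*d[0]+c*d[1]])*1e3,1),"yaw err deg",round(np.degrees(q[2]+.045),2),round(f,3),"tcp",manip.observe()["ee_pos"].round(4),manip.observe()["eef_rot"].round(4))
o=cv2.resize(im[130:330,100:420],None,fx=2.5,fy=2.5,interpolation=cv2.INTER_CUBIC);cv2.imwrite(f"pics/chkc_{n}.png",o)
E
python3 chk.py white 0
```

```text
time: 5.83
ee_pos: [0.4908, 0.2566, 0.1212]
eef_rot: [-3.141, -0.002, 0.207]
ft_force: [0.8, 0.6, 0.4]
width: 0.0851
gripper_force: 0.0
off in pad axes mm [-1.   0.8] yaw err deg 1.2 0.073 tcp [0.4832 0.2604 0.1204] [-3.1382  0.0052  0.2175]
```

View pics/chkc_white.png

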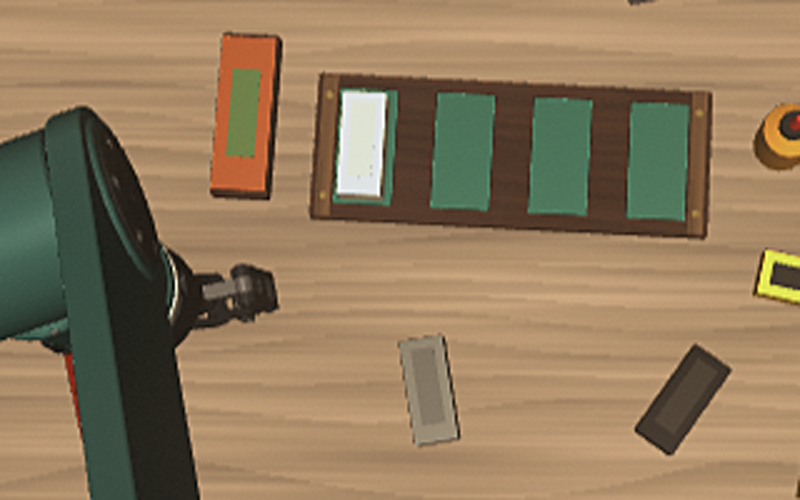

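White is within about 1 mm of centre. Next is brown.

```bash
python3 -m handwheel '[[[0.085,-0.017,0.04,-0.02,0,0,2],[0.085,-0.017,0.075,-0.05,0,0,2],[0.085,-0.017,0.075,-0.05,0,0,2],[0.085,-0.017,0.075,-0.05,0,0,2],[0.085,-0.017,0.075,-0.05,0,0,2],[0.085,-0.017,0.075,-0.05,0,0,2]]]'; python3 held.py brown
```

```text
time: 6.38
ee_pos: [0.4755, 0.3299, 0.0707]
eef_rot: [3.141, -0.001, 0.237]
ft_force: [0.0, -0.1, 0.2]
width: 0.0848
gripper_force: 0.0
mean [0.4756 0.3299 0.0708] sd [0.0001 0.0001 0.0001] [ 3.1417e+00 -1.1000e-03  2.3640e-01] [0.0002 0.0002 0.0004] 6.6333
```

```bash
python3 -m handwheel '[[[0.085,-0.023,0.02,0,0,0,0.8],[0.085,-0.023,0.02,-0.02,0,0,0.8],[0.085,-0.023,0.02,-0.045,0,0,0.8],[0.085,-0.023,0.02,-0.06,0,0,0.8],[0.085,-0.023,0.02,-0.065,0,0,0.8],[0.02,-0.023,0.02,-0.065,0,0,0.8],[0.02,-0.023,0.02,-0.065,0,0,0.8],[0.02,-0.023,0.02,-0.065,0,0,0.8],[0.02,-0.023,0.02,-0.065,0,0,0.8],[0.02,-0.023,0.02,-0.065,0,0,0.8],[0.02,-0.023,0.02,-0.065,0,0,0.8],[0.02,-0.023,0.02,-0.065,0,0,0.8]]]' 40
```

```text
time: 7.68
ee_pos: [0.4526, 0.3511, 0.0062]
eef_rot: [-3.141, -0.002, 0.252]
ft_force: [-0.3, -0.7, 6.3]
width: 0.0334
gripper_force: 41.2
```

```bash
python3 -m handwheel '[[[0.02,0,0,0.03,0,0,0],[0.02,0.01,-0.02,0.065,0,0,-2],[0.02,0.028,-0.056,0.08,0,0,-4],[0.02,0.046,-0.092,0.08,0,0,-6],[0.02,0.064,-0.128,0.08,0,0,-8],[0.02,0.082,-0.164,0.08,0,0,-10],[0.02,0.1,-0.2,0.08,0,0,-12],[0.02,0.118,-0.236,0.08,0,0,-14],[0.02,0.136,-0.272,0.08,0,0,-16],[0.02,0.154,-0.308,0.08,0,0,-17],[0.02,0.17,-0.34,0.08,0,0,-17],[0.02,0.18,-0.354,0.08,0,0,-17]]]'; python3 -m handwheel '[[[0.02,0,0,-0.02,0,0,0],[0.02,0,0,-0.04,0,0,0],[0.02,0,0,-0.05,0,0,0],[0.02,0,0,-0.05,0,0,0],[0.02,0,0,-0.05,0,0,0],[0.02,0,0,-0.05,0,0,0]]]'; python3 held.py brown2
```

```text
time: 8.68
ee_pos: [0.6337, -0.0078, 0.0853]
eef_rot: [3.14, -0.002, -0.048]
ft_force: [0.2, -0.8, -1.2]
width: 0.0329
gripper_force: 40.9
time: 9.18
ee_pos: [0.6321, -0.0027, 0.0357]
eef_rot: [-3.141, -0.001, -0.044]
ft_force: [-0.5, -0.1, -1.9]
width: 0.0333
gripper_force: 40.9
mean [ 0.6324 -0.0029  0.036 ] sd [0.0002 0.0001 0.0002] [ 3.1416e+00 -1.7000e-03 -4.4400e-02] [0.     0.0004 0.0001] 9.4333
```

```bash
python3 -m handwheel '[[[0.02,0.0025,-0.0012,0,0,0,0],[0.02,0.0025,-0.0012,-0.005,0,0,0],[0.02,0.0025,-0.0012,-0.009,0,0,0],[0.02,0.0025,-0.0012,-0.012,0,0,0],[0.02,0.0025,-0.0012,-0.014,0,0,0],[0.02,0.0025,-0.0012,-0.015,0,0,0],[0.02,0.0025,-0.0012,-0.015,0,0,0],[0.02,0.0025,-0.0012,-0.015,0,0,0]]]'
```

```text
time: 10.15
ee_pos: [0.6337, -0.0044, 0.0212]
eef_rot: [-3.142, 0.001, -0.045]
ft_force: [-5.5, -0.3, 13.8]
width: 0.0329
gripper_force: 42.7
```

```bash
python3 -m handwheel '[[[0.038,0,0,0,0,0,0],[0.046,0,0,0,0,0,0],[0.052,0,0,0,0,0,0],[0.052,0,0,0,0,0,0],[0.052,0,0,0.01,0,0,0],[0.052,0,0,0.03,0,0,0],[0.06,0,0,0.06,0,0,0],[0.085,-0.03,0.015,0.08,0,0,2],[0.085,-0.065,0.03,0.08,0,0,5],[0.085,-0.1,0.05,0.08,0,0,8],[0.085,-0.135,0.07,0.08,0,0,11],[0.085,-0.165,0.09,0.07,0,0,12.4]]]';python3 -m handwheel '[[[0.085,-0.017,0.01,-0.02,0,0,0],[0.085,-0.017,0.01,-0.03,0,0,0],[0.085,-0.017,0.01,-0.03,0,0,0],[0.085,-0.017,0.01,-0.03,0,0,0]]]'; python3 held.py grey; python3 chk.py brown 2; python3 chk.py white2 0
```

```text
time: 11.15
ee_pos: [0.4681, 0.0862, 0.0917]
eef_rot: [3.141, -0.003, 0.173]
ft_force: [0.5, 1.0, -0.5]
width: 0.085
gripper_force: 0.0
time: 11.48
ee_pos: [0.4526, 0.0957, 0.0603]
eef_rot: [-3.142, -0.0, 0.172]
ft_force: [0.1, -0.6, -0.4]
width: 0.0852
gripper_force: 0.0
mean [0.4537 0.0954 0.0607] sd [0.0005 0.0002 0.0002] [ 3.1414e+00 -1.9000e-03  1.7100e-01] [0.0001 0.0007 0.0004] 11.7333
off in pad axes mm [4.3 0.3] yaw err deg 0.18 0.065 tcp [0.4531 0.0953 0.0604] [ 3.1416e+00 -1.2000e-03  1.7080e-01]
off in pad axes mm [-1.   0.7] yaw err deg 1.12 0.07 tcp [0.4528 0.0954 0.0603] [-3.1416e+00 -9.0000e-04  1.7090e-01]
```

View pics/chkc_brown.png

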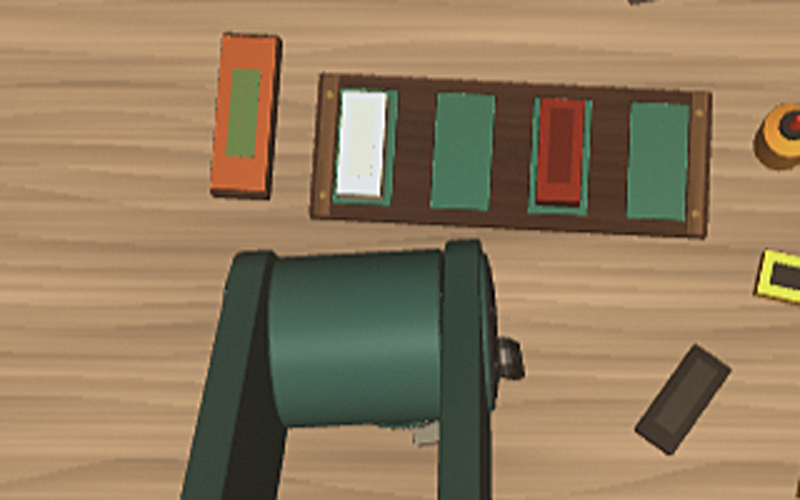

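```bash
cat > ov.py <<'E'
import sys
from h import *
n=sys.argv[1];im=cv2.imread(f"pics/chk_{n}.png");K,V=cam("top");pads=[(.6414,.1478),(.6380,.0718),(.6345,-.0041),(.6311,-.0801)]
F=5;o=cv2.resize(im[155:230,225:385],None,fx=F,fy=F,interpolation=cv2.INTER_CUBIC)
for p in pads:
    q=proj(box(*p,-.045,(.08,.034,.026),.015),K,V);q=np.int32((q-[225,155])*F+F/2-.5)
    cv2.polylines(o,[q[[1,3,7,5]]],1,(255,0,255),1);cv2.polylines(o,[q[[0,2,6,4]]],1,(255,255,0),1)
    q=proj(box(*p,-.045,(.092,.046,0),.015),K,V);q=np.int32((q-[225,155])*F+F/2-.5);cv2.polylines(o,[q[[0,2,6,4]]],1,(0,255,255),1)
cv2.imwrite(f"pics/ov_{n}.png",o)
E
python3 ov.py white2
```

```text
(no output)
```

View pics/ov_white2.png

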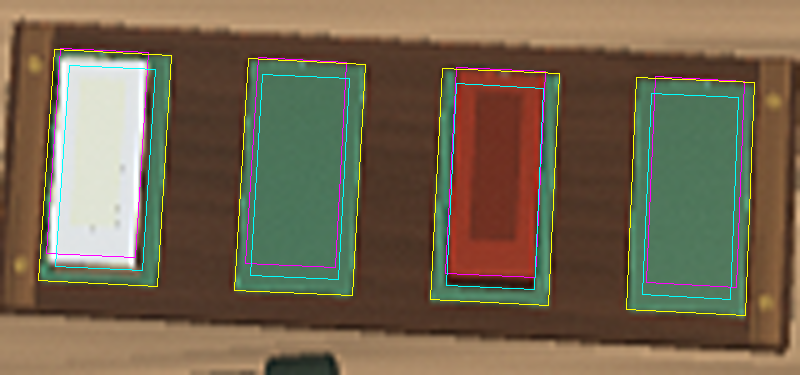

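Brown matches its outline to under 1 mm. White sits about 2.5 mm towards the robot, so I'll correct it at the end. Cross-check grey with the wrist picture before gripping.

```bash
python3 w.py grey .4519 .0954 .172; python3 -m handwheel '[[[0.085,-0.001,0,-0.03,0,0,0],[0.085,-0.001,0,-0.048,0,0,0],[0.085,-0.001,0,-0.054,0,0,0],[0.085,-0.001,0,-0.054,0,0,0],[0.02,-0.001,0,-0.054,0,0,0],[0.02,-0.001,0,-0.054,0,0,0],[0.02,-0.001,0,-0.054,0,0,0],[0.02,-0.001,0,-0.054,0,0,0],[0.02,-0.001,0,-0.054,0,0,0],[0.02,-0.001,0,-0.054,0,0,0],[0.02,-0.001,0,-0.054,0,0,0],[0.02,-0.001,0,-0.054,0,0,0]]]' 40
```

```text
[0.4486 0.095  0.1689] 0.006 8138 tcp [0.4528 0.0954 0.0603] [-3.1416e+00 -9.0000e-04  1.7090e-01] 11.8833
time: 12.93
ee_pos: [0.4519, 0.0956, 0.0069]
eef_rot: [3.141, -0.002, 0.172]
ft_force: [-0.9, -2.3, 5.6]
width: 0.033
gripper_force: 39.9
```

```bash
python3 -m handwheel '[[[0.02,0,0,0.03,0,0,0],[0.02,0.01,0,0.065,0,0,-2],[0.02,0.04,-0.004,0.08,0,0,-5],[0.02,0.08,-0.01,0.08,0,0,-8],[0.02,0.12,-0.015,0.08,0,0,-11],[0.02,0.155,-0.02,0.08,0,0,-12.4],[0.02,0.18,-0.023,0.08,0,0,-12.4],[0.02,0.187,-0.024,0.08,0,0,-12.4],[0.02,0.187,-0.024,0.06,0,0,-12.4],[0.02,0.187,-0.024,0.04,0,0,-12.4],[0.02,0.187,-0.024,0.03,0,0,-12.4],[0.02,0.187,-0.024,0.03,0,0,-12.4]]]'; python3 -m handwheel '[[[0.02,0,0,0,0,0,0],[0.02,0,0,0,0,0,0]]]'; python3 held.py grey2
```

```text
time: 13.93
ee_pos: [0.6349, 0.0717, 0.0333]
eef_rot: [3.141, 0.006, -0.045]
ft_force: [-0.9, -0.8, -1.7]
width: 0.0329
gripper_force: 41.3
time: 14.1
ee_pos: [0.6384, 0.0717, 0.0368]
eef_rot: [-3.141, -0.001, -0.045]
ft_force: [-0.0, 0.2, -2.0]
width: 0.033
gripper_force: 41.3
mean [0.6388 0.0717 0.0371] sd [0.0002 0.     0.0002] [ 3.1418e+00 -1.7000e-03 -4.4900e-02] [0.     0.0004 0.0001] 14.35
```

```bash
python3 -m handwheel '[[[0.02,0,0,-0.005,0,0,0],[0.02,0,0,-0.009,0,0,0],[0.02,0,0,-0.012,0,0,0],[0.02,0,0,-0.014,0,0,0],[0.02,0,0,-0.015,0,0,0],[0.02,0,0,-0.015,0,0,0],[0.02,0,0,-0.015,0,0,0]]]';  python3 -m handwheel '[[[0.038,0,0,0,0,0,0],[0.046,0,0,0,0,0,0],[0.052,0,0,0,0,0,0],[0.052,0,0,0,0,0,0],[0.052,0,0,0.01,0,0,0],[0.052,0,0,0.03,0,0,0],[0.06,0,0,0.06,0,0,0],[0.07,-0.025,-0.022,0.08,0,0,-7],[0.07,-0.053,-0.047,0.08,0,0,-14],[0.07,-0.081,-0.072,0.08,0,0,-21],[0.07,-0.109,-0.097,0.07,0,0,-28],[0.07,-0.137,-0.12,0.06,0,0,-33]]]'; python3 -m handwheel '[[[0.07,-0.028,-0.024,-0.01,0,0,0],[0.07,-0.056,-0.049,-0.02,0,0,0],[0.07,-0.056,-0.049,-0.02,0,0,0],[0.07,-0.056,-0.049,-0.02,0,0,0],[0.07,-0.056,-0.049,-0.02,0,0,0]]]'; python3 held.py black; python3 w.py black .4454 -.0976 -.6244; python3 chk.py grey 1;python3 ov.py grey
```

```text
time: 14.98
ee_pos: [0.6377, 0.0716, 0.0219]
eef_rot: [3.142, 0.001, -0.045]
ft_force: [-4.4, -1.2, 10.2]
width: 0.0331
gripper_force: 42.8
time: 15.98
ee_pos: [0.501, -0.0495, 0.0822]
eef_rot: [-3.14, -0.003, -0.626]
ft_force: [0.9, -1.2, -0.5]
width: 0.0704
gripper_force: 0.0
time: 16.4
ee_pos: [0.4463, -0.0979, 0.0616]
eef_rot: [-3.141, -0.002, -0.622]
ft_force: [0.9, 0.3, 0.0]
width: 0.07
gripper_force: 0.0
mean [ 0.4467 -0.0974  0.0615] sd [0.0003 0.0003 0.0001] [ 3.1424e+00 -2.0000e-03 -6.2030e-01] [0.0002 0.0004 0.001 ] 16.65
[ 0.4425 -0.0973 -0.6184] 0.03 7757 tcp [ 0.4462 -0.097   0.0612] [-3.1412e+00 -1.0000e-03 -6.1950e-01] 16.7
off in pad axes mm [5.  0.1] yaw err deg -0.11 0.069 tcp [ 0.4457 -0.097   0.061 ] [-3.1413e+00 -4.0000e-04 -6.1990e-01]
```

View pics/ov_grey.png

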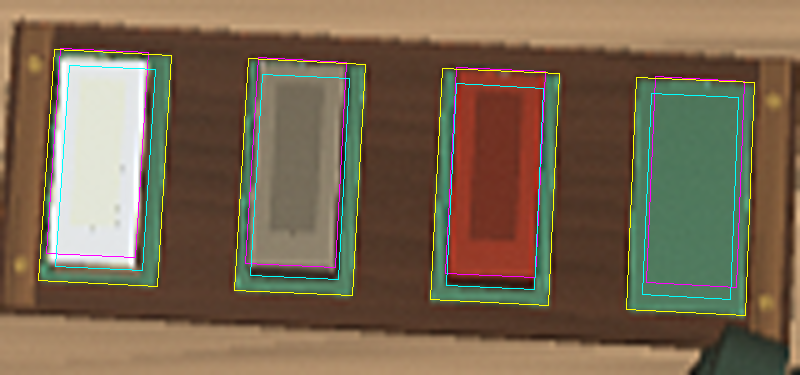

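Grey fits exactly. Now black.

```bash
python3 -m handwheel '[[[0.07,-0.0007,-0.001,-0.03,0,0,-0.2],[0.07,-0.0007,-0.001,-0.048,0,0,-0.2],[0.07,-0.0007,-0.001,-0.054,0,0,-0.2],[0.07,-0.0007,-0.001,-0.054,0,0,-0.2],[0.02,-0.0007,-0.001,-0.054,0,0,-0.2],[0.02,-0.0007,-0.001,-0.054,0,0,-0.2],[0.02,-0.0007,-0.001,-0.054,0,0,-0.2],[0.02,-0.0007,-0.001,-0.054,0,0,-0.2],[0.02,-0.0007,-0.001,-0.054,0,0,-0.2],[0.02,-0.0007,-0.001,-0.054,0,0,-0.2],[0.02,-0.0007,-0.001,-0.054,0,0,-0.2]]]' 40; python3 -m handwheel '[[[0.02,0,0,0.03,0,0,0],[0.02,0,0,0.065,0,0,2],[0.02,0.03,0.003,0.08,0,0,8],[0.02,0.068,0.006,0.08,0,0,14],[0.02,0.105,0.01,0.08,0,0,20],[0.02,0.14,0.013,0.08,0,0,26],[0.02,0.17,0.016,0.08,0,0,32],[0.02,0.186,0.018,0.08,0,0,33.2],[0.02,0.186,0.018,0.06,0,0,33.2],[0.02,0.186,0.018,0.04,0,0,33.2],[0.02,0.186,0.018,0.03,0,0,33.2],[0.02,0.186,0.018,0.03,0,0,33.2]]]'; python3 -m handwheel '[[[0.02,0,0,0,0,0,0],[0.02,0,0,0,0,0,0]]]'; python3 held.py black2
```

```text
time: 17.72
ee_pos: [0.4453, -0.0987, 0.008]
eef_rot: [-3.141, -0.002, -0.624]
ft_force: [-1.2, -0.3, 8.0]
width: 0.0332
gripper_force: 40.6
time: 18.72
ee_pos: [0.628, -0.0798, 0.0345]
eef_rot: [-3.14, 0.005, -0.045]
ft_force: [-0.4, 0.5, -0.9]
width: 0.0333
gripper_force: 40.8
time: 18.88
ee_pos: [0.6309, -0.0806, 0.0379]
eef_rot: [3.141, -0.001, -0.045]
ft_force: [-0.5, -0.6, -0.8]
width: 0.0331
gripper_force: 40.8
mean [ 0.6311 -0.0807  0.0381] sd [0.0001 0.     0.0002] [ 3.1414e+00 -1.8000e-03 -4.5200e-02] [0.0001 0.0003 0.    ] 19.1333
```

```bash
python3 -m handwheel '[[[0.02,0,0.0005,-0.005,0,0,0],[0.02,0,0.0005,-0.009,0,0,0],[0.02,0,0.0005,-0.012,0,0,0],[0.02,0,0.0005,-0.014,0,0,0],[0.02,0,0.0005,-0.015,0,0,0],[0.02,0,0.0005,-0.015,0,0,0],[0.02,0,0.0005,-0.015,0,0,0]]]';  python3 -m handwheel '[[[0.038,0,0,0,0,0,0],[0.046,0,0,0,0,0,0],[0.052,0,0,0,0,0,0],[0.052,0,0,0,0,0,0],[0.052,0,0,0.01,0,0,0],[0.052,0,0,0.03,0,0,0],[0.052,0,0,0.06,0,0,0],[0.052,0,0.03,0.08,0,0,0],[0.052,0.002,0.07,0.08,0,0,0],[0.052,0.004,0.11,0.08,0,0,0],[0.052,0.006,0.15,0.08,0,0,0],[0.052,0.008,0.19,0.08,0,0,0]]]'; python3 -m handwheel '[[[0.052,0.002,0.025,-0.01,0,0,0],[0.052,0.002,0.037,-0.03,0,0,0],[0.052,0.002,0.037,-0.04,0,0,0],[0.052,0.002,0.037,-0.04,0,0,0],[0.052,0.002,0.037,-0.04,0,0,0]]]'; python3 held.py white3
```

```text
time: 19.77
ee_pos: [0.6299, -0.0798, 0.023]
eef_rot: [-3.141, 0.001, -0.045]
ft_force: [-4.7, 0.8, 12.0]
width: 0.0331
gripper_force: 42.4
time: 20.77
ee_pos: [0.6386, 0.1117, 0.103]
eef_rot: [-3.141, -0.001, -0.046]
ft_force: [-0.0, -0.5, -0.5]
width: 0.0522
gripper_force: 0.0
time: 21.18
ee_pos: [0.6398, 0.1463, 0.0616]
eef_rot: [3.141, 0.002, -0.045]
ft_force: [-1.1, -0.5, 0.5]
width: 0.0521
gripper_force: 0.0
mean [0.6409 0.146  0.0626] sd [0.0005 0.0001 0.0005] [ 3.1416e+00 -6.0000e-04 -4.6100e-02] [0.0003 0.0012 0.0005] 21.4333
```

View pics/h_white3.png

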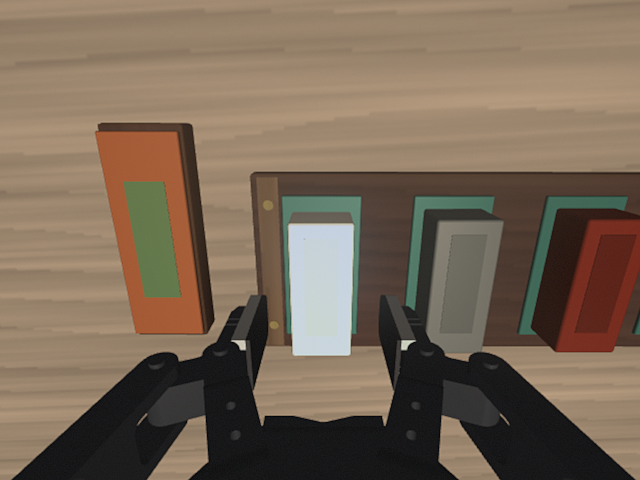

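White's far gap is 16 px (rows 196–212) and grey's is 13 px, so white is about 2 mm short. Regrip, lift slightly, shift +2.5 mm and set it down.

```bash
python3 -m handwheel '[[[0.052,0,0.0015,-0.02,0,0,0],[0.052,0,0.0015,-0.034,0,0,0],[0.052,0,0.0015,-0.04,0,0,0],[0.052,0,0.0015,-0.04,0,0,0],[0.02,0,0.0015,-0.04,0,0,0],[0.02,0,0.0015,-0.04,0,0,0],[0.02,0,0.0015,-0.04,0,0,0],[0.02,0,0.0015,-0.04,0,0,0],[0.02,0,0.0015,-0.04,0,0,0],[0.02,0,0.0015,-0.04,0,0,0]]]' 40; python3 -m handwheel '[[[0.02,0,0,0.003,0,0,0],[0.02,0,0,0.006,0,0,0],[0.02,0.0025,0,0.006,0,0,0],[0.02,0.0025,0,0.006,0,0,0],[0.02,0.0025,0,0.006,0,0,0],[0.02,0.0025,0,0.004,0,0,0],[0.02,0.0025,0,0.002,0,0,0],[0.02,0.0025,0,0.001,0,0,0],[0.02,0.0025,0,0,0,0,0],[0.02,0.0025,0,0,0,0,0],[0.02,0.0025,0,0,0,0,0]]]'
```

```text
time: 22.32
ee_pos: [0.6412, 0.1486, 0.0229]
eef_rot: [-3.141, -0.002, -0.045]
ft_force: [0.5, 0.2, 5.1]
width: 0.0335
gripper_force: 41.8
time: 23.23
ee_pos: [0.6427, 0.1485, 0.0228]
eef_rot: [3.142, 0.0, -0.045]
ft_force: [-3.3, -0.3, 7.0]
width: 0.033
gripper_force: 42.1
```

```bash
python3 -m handwheel '[[[0.038,0,0,0,0,0,0],[0.046,0,0,0,0,0,0],[0.052,0,0,0,0,0,0],[0.052,0,0,0,0,0,0],[0.052,0,0,0.01,0,0,0],[0.052,0,0,0.03,0,0,0],[0.052,0,0,0.06,0,0,0],[0.07,-0.03,0.01,0.09,0,0,0],[0.07,-0.06,0.03,0.1,0,0,0],[0.07,-0.09,0.05,0.1,0,0,5],[0.07,-0.12,0.07,0.1,0,0,10],[0.07,-0.14,0.1,0.1,0,0,15]]]'; python3 -m handwheel '[[[0.07,-0.02,0.02,0,0,0,0],[0.07,-0.04,0.04,0,0,0,0],[0.07,-0.04,0.04,0,0,0,0],[0.07,-0.04,0.04,0,0,0,0]]]'; python3 chk.py fin 0; python3 ov.py fin
```

```text
time: 24.23
ee_pos: [0.4999, 0.2478, 0.1228]
eef_rot: [3.141, 0.002, 0.22]
ft_force: [-0.7, -0.4, -0.2]
width: 0.0703
gripper_force: 0.0
time: 24.57
ee_pos: [0.4621, 0.2895, 0.1226]
eef_rot: [-3.141, -0.0, 0.22]
ft_force: [-0.3, 0.5, -0.6]
width: 0.07
gripper_force: 0.0
off in pad axes mm [3.5 5. ] yaw err deg 0.41 0.073 tcp [0.4632 0.2889 0.1226] [ 3.1416e+00 -1.2000e-03  2.1840e-01]
```

View pics/ov_fin.png

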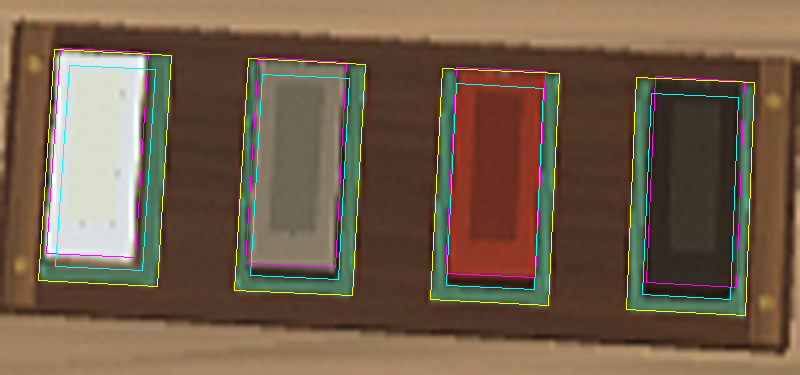

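View pics/chk_fin.png

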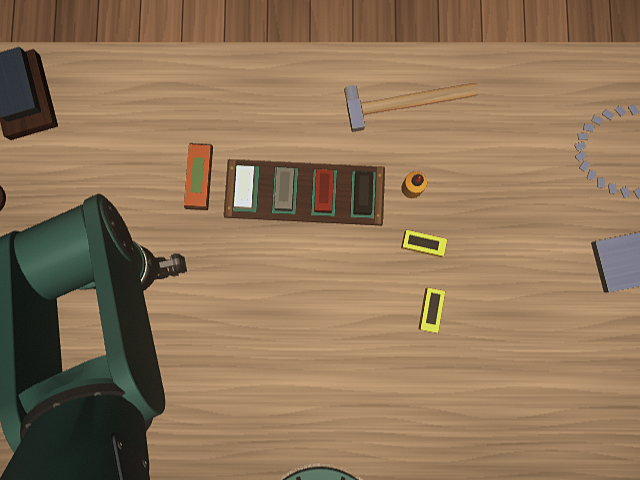

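All four stones match their ideal outlines to within about 1.5 mm. From the strop at (198,176) the order is white, grey, brown, black, with black beside the oil at (415,184). The strop, oil bottle and look-alikes haven't moved.

```bash
python3 -c "
from workcell import hand_in
print(hand_in())"
```

```text
the job is handed in; nothing more can be done
None
```

The job is handed in at about 25 s of the 112 s limit: white, grey, brown and black lie flat in that order from the strop to the oil bottle, each centred on its pad to within about 1.5 mm in the last top view, and the strop, oil bottle and yellow look-alikes were left where they were.

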